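Load two carrier posts with gears and spacers

TASK

Load the two carrier posts for the next machining step: on the post with the square foot put the narrow sleeve, then the large gear on it, then the knobbed cap on top; on the post with the round foot put the wide collar, then the small gear on it. Everything threads over its post and sits fully down and level, gears with their hubs up as they lie now. Leave the grease tin, the red tray and the wrench where they are.

Things in the scene. Friction and masses are not known exactly. Their poses are not given: they have to be found in the camera images.
- square_post: Carrier post with a square foot, fixed to the bench: light metal foot 80 x 80 x 12 mm and a steel vertical pin, 14 mm in diameter, rising 52 mm above the foot (top 64 mm above the bench); its last 10 mm taper to 6 mm diameter. Origin: centre of the foot's underside, on the pin's axis; z up.
- round_post: Carrier post with a round foot, fixed to the bench: light metal foot 84 mm in diameter, 12 mm thick, and a steel vertical pin, 14 mm in diameter, rising 46 mm above the foot (top 58 mm above the bench); its last 10 mm taper to 6 mm diameter. Origin: centre of the foot's underside, on the pin's axis; z up.
- sleeve: Narrow sleeve: plain bright steel ring, 44 mm outside diameter, 20 mm high, with a 22 mm through hole; about 0.16 kg, lying flat. Origin: centre of its underside; z is its axis, up.
- collar: Wide collar: plain bright steel ring, 60 mm outside diameter, 14 mm high, with a 22 mm through hole; about 0.22 kg, lying flat. Origin: centre of its underside; z is its axis, up.
- large_gear: Large gear, bright steel: toothed disc 84 mm over the teeth (26 teeth), 10 mm thick, with a smooth hub 40 mm in diameter standing 14 mm above the disc (24 mm high in all), 22 mm through hole; about 0.42 kg, hub up. Too wide to grip by its teeth: grip the hub. Origin: centre of its underside; z is its axis, up.
- small_gear: Small gear, bright steel: toothed disc 54 mm over the teeth (16 teeth), 10 mm thick, with a smooth hub 36 mm in diameter standing 14 mm above the disc (24 mm high in all), 22 mm through hole; about 0.18 kg, hub up. Origin: centre of its underside; z is its axis, up.
- cap: Knobbed cap, bright steel: disc 56 mm in diameter, 16 mm high, with a smooth round knob 26 mm in diameter standing 16 mm above it (32 mm high in all). Closed on top; from below it has a blind hole 22 mm in diameter and 12 mm deep that goes over the pin's end. About 0.2 kg, knob up. Origin: centre of its underside; z is its axis, up.
- tin: Grease tin: plain metal cylinder 60 mm in diameter with a grey lid 64 mm in diameter, 64 mm high in all, standing at the far side of the work; leave it alone. Origin: centre of its underside.
- tray: Small red open tray, 100 x 80 mm, 35 mm high, empty, at the far side of the work; leave it alone. Origin: centre of its underside, x along its length.
- wrench: Steel wrench, 180 mm long and 7 to 12 mm thick, lying on the bench at the robot's left of the work; leave it alone. Its x axis runs along its length; origin on its underside, about the middle.
Not all that is in view belongs to the job. What is shaped like the cap but blue, pink or purple is not meant.

How it is judged (in metres and radians):
At the end, for the whole second after the job is handed in: Square foot, from below: sleeve, large gear, cap (undersides 12, 32, 56 mm above the bench). Round foot: collar, small gear (12, 26 mm). Each within 4 mm of that height and 7 mm of its post's axis, upright within 0.1 rad, at rest; tin, tray, wrench not moved over 30 mm (horizontal distance between each of sleeve, large_gear, cap and square_post below 0.007 m and z of sleeve in the frame of square_post between 0.008 and 0.016 m and angle between each of sleeve, large_gear, cap, collar, small_gear's own z axis and vertical below 0.1 rad and linear speed of each of sleeve, large_gear, cap, collar, small_gear below 0.02 m/s and angular speed of each of sleeve, large_gear, cap, collar, small_gear below 0.2 rad/s and z of large_gear in the frame of square_post between 0.028 and 0.036 m and z of cap in the frame of square_post between 0.052 and 0.06 m and horizontal distance between each of collar, small_gear and round_post below 0.007 m and z of collar in the frame of round_post between 0.008 and 0.016 m and z of small_gear in the frame of round_post between 0.022 and 0.03 m); the robot touches nothing.
It fails at once if the grease tin is moved more than 30 mm (distance of tin from where it was at the start of the episode above 0.03 m).
It fails at once if the red tray is moved more than 30 mm (distance of tray from where it was at the start of the episode above 0.03 m).
It fails at once if the wrench is moved more than 30 mm (distance of wrench from where it was at the start of the episode above 0.03 m).
It also fails if it takes over 136 s, if anything falls off the work surface, if the arm or the gripper's body presses on something with over 40 N, if the wrist force passes 120 N, or if a joint passes its speed limit or range.

ROBOT

A 6-joint arm with a two-finger parallel gripper is mounted at the origin on the work surface. World frame = base frame: x ahead of the robot, y to its left, z up, the work surface at z = 0. Lengths are in m, angles in degrees, forces in N, time in s.
With the tool pointing down it reaches from about 0.25 to 0.725 m from the base axis. Payload 9.7 kg.
Tool frame: the origin (TCP) lies midway between the tips of the shut fingers; the grasp point (between the pads) lies 19 mm behind it (bot.grasp_offset is the distance from the TCP to the grasp point, in m); z points along the fingers, x is the direction in which the jaws open and shut, and the axes are right-handed (so a half turn about z gives the same grasp; the last joint's range is limited). The gripper opens to 85 mm and grips with 20 to 120 N. Pads are 22 mm wide; open, the fingers measure 114 mm over their backs; the gripper's body (76 mm by 85 mm) begins 54 mm behind the grasp point. The pads swing forward as they close: fully open they stand 13 mm farther back than shut.
Start: joints at [65.718, 4.979, 10.078, 95.1, 0, 90], TCP at [0.226, 0.501, 0.231] pointing down, gripper open.
Joint ranges: [-179.16, 179.16], [-48.56, 103.87], [-65.8, 70.77], [-126.05, 130.52], [-82.76, 87.17], [-180, 180]. Speed limits (degrees/s): [127.2, 127.2, 147.25, 180, 180, 180].

INTERFACE

Orientations are given as [roll, pitch, yaw] about the fixed x, y, z axes, in that order (R = Rz(yaw) Ry(pitch) Rx(roll)).
In Python, from workcell import bot gives the robot as it stands.
- The arm moves only by the tool send_rows, never from a script. Its argument "targets" is a list of rows, each a list of 5 numbers: the closure, from 0 (fully open) to 1 (shut), then the shift along the world's x, y, z in mm, then the turn about the world's z in degrees. A call has 1 to 10 rows; each row is the pose to reach, as a shift and turn from the pose commanded when the call began; what a row does not reach only later rows make up. A row lasts 1/8 s, in which the tool goes at most 62.5 mm and 10.7 degrees, less where a joint would pass 70% of its speed; a pose out of reach is approached as far as the arm can. A call with a gripper value outside its range is refused whole. The fingers move at their own pace and stop on an object; "squeeze" is the grip in N (left out, the last holds). Time passes only in rows, so rows that repeat a pose let the fingers close. It gives the time, the measured TCP pose, the force and the opening at its end, in the units of the state.
- bot.get_obs(): the state, without advancing time (a new reading comes with each control period).
- bot.camera(name): name is "side" or "top"; returns a dict with "pixels" (420x560x3 uint8, red, green, blue), "intrinsics" (3x3 intrinsics, pixels), "view" (4x4, takes a point from world to camera coordinates). Camera axes: x right, y down, z forward; pixel columns grow to the right and rows downward; lengths in m; the calibration is good to about 2 mm. A picture is of the moment at which its call begins. There is no depth.
- bot.job_done(): hands the job in, once; it reports no verdict.
The state is a dict: "time": time; "q": joint angles; "qd": joint speeds; "joint_efforts": joint torques, N m; "ee_pos": TCP position; "tcp_rot": TCP orientation; "wrist_force": force on the tool from outside, world axes, zero at the start; "torque": the same for the moment, N m; "opening": finger opening in m.
Only numpy, scipy, OpenCV 4.12 (cv2) and the standard library are available. Lean on these libraries where they do the work, as an engineer would, in place of code of your own. Each camera call takes 0.05 s, during which the arm holds its last target.

## Working session

There is one attempt and no reset: what is moved stays moved. The work goes in short steps, Python scripts to look and compute and a tool call to move; the robot and the scene stay as the last step left them, time stands still between calls to the robot, and variables do not carry over. Pictures are saved under pics/ and viewed, and the job is handed in when it is done.

Besides the shell and the picture viewer there is one more tool, called after ">>>" as name(argument=value, ...) on one line, values as JSON. send_rows: Moves the arm, as the interface text tells. Its arguments: {"type":"object","properties":{"targets":{"type":"array","items":{"type":"array","items":{"type":"number"}}},"squeeze":{"type":"number"}},"required":["targets"]}

```bash
mkdir -p pics; ls
python3 - <<'E'
from workcell import bot
import cv2
for n in("top","side"):
    c=bot.camera(n); cv2.imwrite(f"pics/{n}0.png",c["pixels"][:,:,::-1]); print(c["intrinsics"],c["view"])
print(bot.get_obs(), bot.grasp_offset)
E
```

```text
pics
[[394.96799371   0.         279.82956052]
 [  0.         394.96799371 209.69386245]
 [  0.           0.           1.        ]] [[ 0.05596058 -0.99843181 -0.00153057  0.05112623]
 [-0.96953545 -0.05397471 -0.2389304   0.56662922]
 [ 0.2384731   0.01485462 -0.97103549  0.82140433]
 [ 0.          0.          0.          1.        ]]
[[542.78401923   0.         285.62066724]
 [  0.         542.78401923 208.95687902]
 [  0.           0.           1.        ]] [[ 0.7738736  -0.63329697  0.00738842 -0.38320382]
 [-0.39698881 -0.49413431 -0.77345405  0.30325855]
 [ 0.49347698  0.59562256 -0.63380931  1.01884173]
 [ 0.          0.          0.          1.        ]]
{'time': 0.1, 'q': array([ 6.57156757e+01,  5.00920047e+00,  1.00386549e+01,  9.50970606e+01,
       -8.58312892e-04,  8.99994020e+01]), 'qd': array([ 0.02927688, -0.09928429,  0.18237773, -0.01026129, -0.05396097,
        0.00292576]), 'joint_efforts': array([-2.95785630e-04, -5.21564269e+01,  4.65653872e+01,  1.60597108e-02,
       -4.54405972e-05, -2.53651521e-06]), 'ee_pos': array([0.22612251, 0.50116101, 0.23063889]), 'tcp_rot': array([1.79999142e+02, 6.76062186e-02, 6.57162737e+01]), 'wrist_force': array([ 0.9955847 , -0.7300889 , -0.25196928]), 'torque': array([-0.01573528, -0.01238193,  0.04270431]), 'opening': 0.0852450843926264} 0.0187
```

View pics/top0.png

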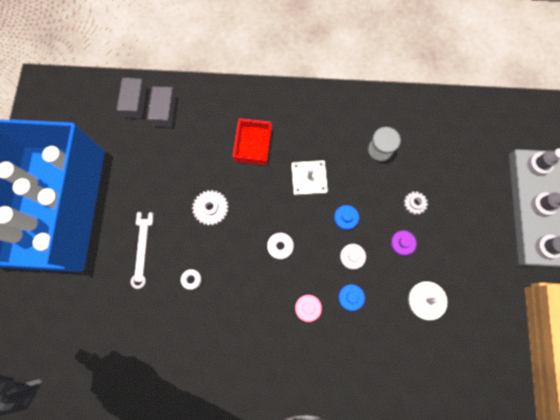

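View pics/side0.png

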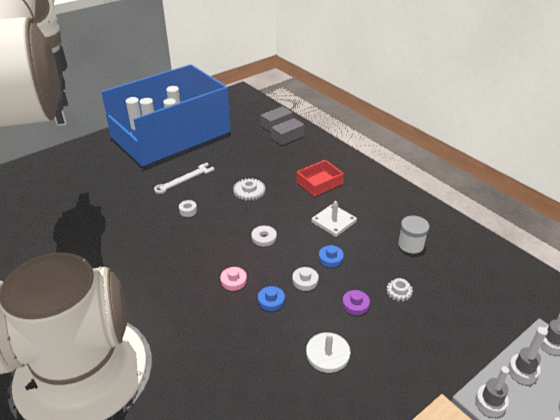

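```bash
cat > h.py <<'E'
import numpy as np, cv2
from workcell import bot
def ray(cam,u,v,z):
    K=cam["intrinsics"];V=cam["view"];R=V[:3,:3];t=V[:3,3]
    d=R.T@np.linalg.inv(K)@[u,v,1.]; c=-R.T@t
    return c+d*(z-c[2])/d[2]
def proj(cam,p):
    p=np.atleast_2d(p);q=p@cam["view"][:3,:3].T+cam["view"][:3,3];q=q@cam["intrinsics"].T
    return q[:,:2]/q[:,2:]
def crop(cam,u,v,h,s):
    im=cam["pixels"][:,:,::-1];u0,v0=int(u-h),int(v-h)
    c=cv2.resize(im[max(v0,0):v0+2*h,max(u0,0):u0+2*h],None,fx=s,fy=s,interpolation=cv2.INTER_CUBIC)
    for k in range(0,2*h,10):
        cv2.putText(c,str(u0+k),(k*s,8),0,.3,(0,255,255),1);cv2.line(c,(k*s,0),(k*s,c.shape[0]),(0,120,120),1)
        cv2.putText(c,str(v0+k),(0,k*s+8),0,.3,(0,255,0),1);cv2.line(c,(0,k*s),(c.shape[1],k*s),(0,120,0),1)
    return c
def circ(p,r,z,n=72):
    a=np.linspace(0,2*np.pi,n);return np.c_[p[0]+r*np.cos(a),p[1]+r*np.sin(a),np.full(n,z)]
def save(n,c): cv2.imwrite(f"pics/{n}.png",c)
E
python3 - <<'E'
from h import *
T=bot.camera("top");S=bot.camera("side")
np.savez
P=[(190,279),(280,245),(210,207),(416,203),(353,256),(310,177),(428,300)]
Q=[(188,208),(264,236),(249,189),(400,289),(305,278),(334,217),(328,351)]
for n,C,L in(("t",T,P),("s",S,Q)):
    cs=[crop(C,u,v,25,4) for u,v in L]; cs.append(cs[0]*0)
    save("c"+n,np.vstack([np.hstack(cs[:4]),np.hstack(cs[4:])]))
for n,p,h in zip("sleeve collar large small cap sq rd".split(),P,(.02,.014,.024,.024,.032,.012,.012)): 
    x=ray(T,*p,h); q=Q["sleeve collar large small cap sq rd".split().index(n)]
    print(n,x.round(3),ray(S,*q,h).round(3))
E
```

```text
sleeve [0.401 0.279 0.02 ] [0.398 0.268 0.02 ]
collar [0.491 0.078 0.014] [0.486 0.071 0.014]
large [0.571 0.249 0.024] [0.561 0.231 0.024]
small [ 0.608 -0.239  0.024] [ 0.603 -0.252  0.024]
cap [ 0.473 -0.09   0.032] [ 0.461 -0.106  0.032]
sq [0.663 0.014 0.012] [0.666 0.019 0.012]
rd [ 0.385 -0.264  0.012] [ 0.383 -0.265  0.012]
```

View pics/ct.png

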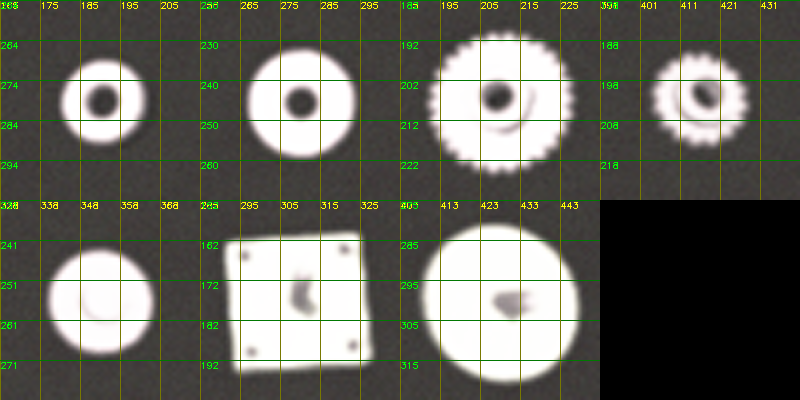

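View pics/cs.png

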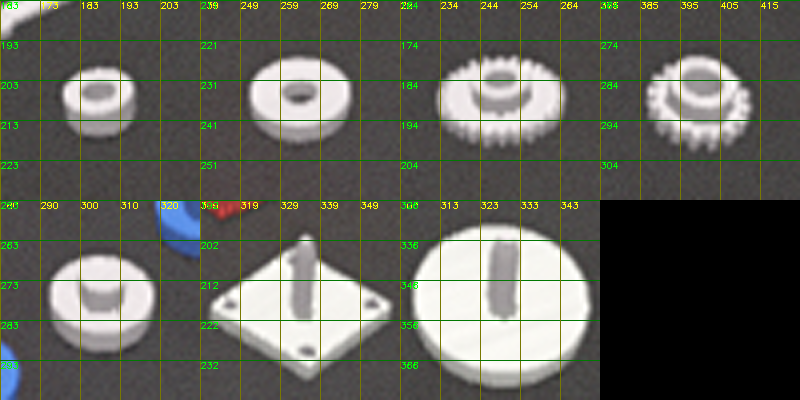

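```bash
cat > fit.py <<'E'
from h import *
from scipy.optimize import least_squares
D=dict(sleeve=[(.022,0),(.022,.02)],collar=[(.03,0),(.03,.014)],large=[(.042,0),(.042,.01),(.02,.024)],
 small=[(.027,0),(.027,.01),(.018,.024)],cap=[(.028,0),(.028,.016),(.013,.032)],
 sq=[(.0397,0),(.0397,.012),(.003,.064)],rd=[(.042,0),(.042,.012),(.003,.058)])
G=dict(sleeve=(.40,.273),collar=(.488,.075),large=(.566,.24),small=(.605,-.245),cap=(.467,-.098),sq=(.665,.016),rd=(.384,-.265))
def hullc(pts):
    h=cv2.convexHull(pts.astype(np.float32));m=cv2.moments(h);return np.array([m["m10"],m["m01"]])/m["m00"],m["m00"]
def model(cam,n,p,z0=0,ang=0):
    pts=[]
    for r,z in D[n]:
        if n=="sq" and r>.03:
            a=np.radians(ang)+np.pi/4+np.arange(4)*np.pi/2
            pts.append(np.c_[p[0]+.04*2**.5*np.cos(a),p[1]+.04*2**.5*np.sin(a),np.full(4,z)])
        else: pts.append(circ(p,r,z+z0))
    return proj(cam,np.vstack(pts))
def mask(cam,u,thr):
    im=cam["pixels"].astype(int);g=((im.min(2)>thr)).astype(np.uint8)
    n,l=cv2.connectedComponents(g);w=l[int(u[1])-3:int(u[1])+4,int(u[0])-3:int(u[0])+4]
    w=w[w>0];k=np.bincount(w).argmax();ys,xs=np.where(l==k);return np.c_[xs,ys]
def fit(cam,n,g=None,ang=0,thr=105):
    g=np.array(g or G[n]);pts=mask(cam,proj(cam,[*g,.012])[0],thr)
    cs=np.vstack([pts+o for o in([.5,.5],[-.5,.5],[.5,-.5],[-.5,-.5])])
    c,a=hullc(cs)
    r=least_squares(lambda p:hullc(model(cam,n,p,0,ang))[0]-c,g,x_scale=.01,diff_step=1e-3)
    return r.x,a/hullc(model(cam,n,r.x,0,ang))[1]
E
python3 - <<'E'
from fit import *
T=bot.camera("top");S=bot.camera("side")
for n in D:
    o=[fit(C,n,ang=3) for C in(T,S)]
    print(n,*[(x.round(4),round(a,3)) for x,a in o])
E
```

```text
sleeve (array([0.4014, 0.2801]), 1.181) (array([0.4025, 0.2805]), 1.075)
collar (array([0.4914, 0.0785]), 1.201) (array([0.4921, 0.0801]), 1.081)
large (array([0.5754, 0.2532]), 1.127) (array([0.5753, 0.2535]), 1.097)
small (array([ 0.6149, -0.2443]), 1.149) (array([ 0.615 , -0.2418]), 1.083)
cap (array([ 0.4757, -0.0931]), 1.234) (array([ 0.4765, -0.0899]), 1.089)
sq (array([0.6651, 0.0162]), 1.164) (array([0.6642, 0.0177]), 1.104)
rd (array([ 0.3843, -0.2655]), 1.123) (array([ 0.3855, -0.2622]), 1.062)
```

>>> send_rows(targets=[[0, 25, -30, 0, 3], [0, 50, -60, 0, 6], [0, 75, -90, 0, 9], [0, 100, -120, -10, 12], [0, 120, -150, -20, 15], [0, 140, -175, -40, 18], [0, 160, -200, -60, 21], [0, 176, -221, -80, 24.3], [0, 176, -221, -110, 24.3], [0, 176, -221, -130, 24.3]], squeeze=40)

```text
time: 1.55
ee_pos: [0.402, 0.2797, 0.0999]
tcp_rot: [-179.9, 0.0, 90.0]
wrist_force: [1.0, -0.6, 0.0]
opening: 0.0855
```

```bash
cat > look.py <<'E'
from h import *
import sys
n=sys.argv[1];pt=[float(a) for a in sys.argv[2:5]];hh=int(sys.argv[5]) if len(sys.argv)>5 else 40
o=bot.get_obs();print(round(o["time"],2),o["ee_pos"].round(4),o["tcp_rot"].round(1),o["q"].round(0),o["wrist_force"].round(1),round(o["opening"],4))
cs=[]
for c in("top","side"):
    C=bot.camera(c);u=proj(C,pt)[0];cs.append(cv2.resize(crop(C,*u,hh,400//(2*hh)),(400,400)))
save(n,np.hstack(cs))
E
python3 look.py a1 .402 .28 .03
```

```text
1.55 [0.402  0.2797 0.0999] [-179.9    0.    90. ] [ 35.  -4. -13.  81.   0.  35.] [ 1.  -0.6  0. ] 0.0855
```

View pics/a1.png

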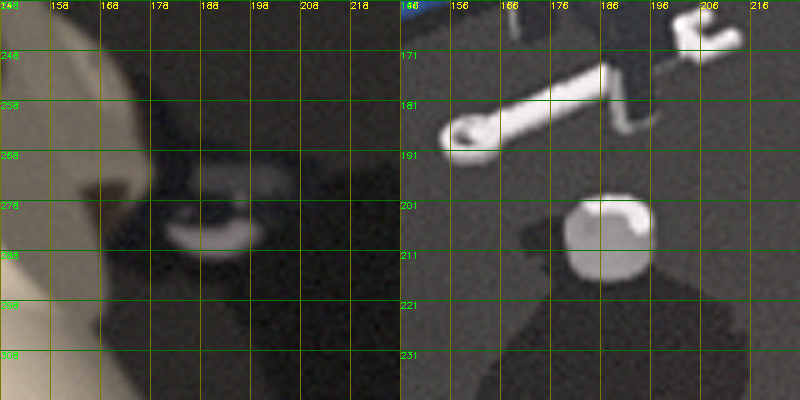

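>>> send_rows(targets=[[0, 0, 0, -30, 0], [0, 0, 0, -60, 0], [0, 0, 0, -85, 0], [0, 0, 0, -95, 0], [0.6, 0, 0, -95, 0], [1, 0, 0, -95, 0], [1, 0, 0, -95, 0], [1, 0, 0, -95, 0], [1, 0, 0, -95, 0], [1, 0, 0, -95, 0]])

```text
time: 2.9
ee_pos: [0.4028, 0.2808, 0.008]
tcp_rot: [179.9, -0.1, 90.0]
wrist_force: [-1.5, -0.8, 5.7]
opening: 0.0423
```

```bash
python3 look.py a2 .402 .28 .03
```

```text
2.9 [0.4028 0.2808 0.008 ] [ 1.799e+02 -1.000e-01  9.000e+01] [ 35.  -1. -21.  70.  -0.  35.] [-1.5 -0.8  5.7] 0.0423
```

View pics/a2.png

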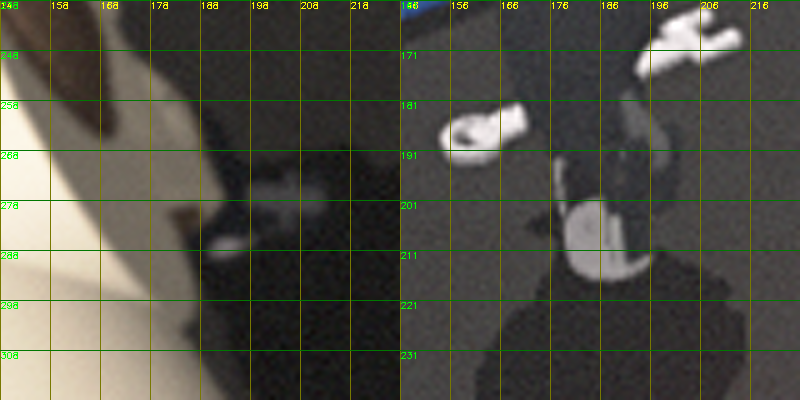

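>>> send_rows(targets=[[1, 0, 0, 2, 0], [1, 0, 0, 10, 0], [1, 0, 0, 30, 0], [1, 0, 0, 60, 0], [1, 0, 0, 90, 0], [1, 0, 0, 115, 0], [1, 0, 0, 115, 0]])

```text
time: 3.88
ee_pos: [0.4031, 0.281, 0.1235]
tcp_rot: [179.8, -0.1, 90.0]
wrist_force: [0.5, -0.2, -1.4]
opening: 0.0419
```

```bash
python3 look.py a3 .402 .28 .13
```

```text
3.88 [0.4031 0.281  0.1235] [ 1.798e+02 -1.000e-01  9.000e+01] [ 35.  -4. -11.  83.  -0.  35.] [ 0.5 -0.2 -1.4] 0.0419
```

View pics/a3.png

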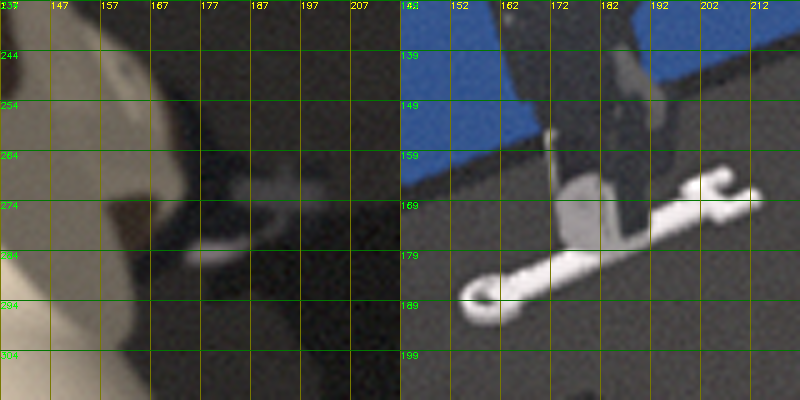

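>>> send_rows(targets=[[1, 10, -10, 0, 0], [1, 40, -40, 0, 0], [1, 75, -75, 0, 0], [1, 110, -110, 0, 0], [1, 145, -145, 0, 0], [1, 180, -180, 0, 0], [1, 215, -215, 0, 0], [1, 245, -245, -10, 0], [1, 262, -263, -20, 0], [1, 262, -263, -25, 0]])

```text
time: 5.22
ee_pos: [0.6642, 0.0149, 0.0936]
tcp_rot: [-179.8, 0.0, 89.9]
wrist_force: [-0.4, 0.9, -0.7]
opening: 0.042
```

```bash
python3 look.py a4 .665 .017 .07
```

```text
5.22 [0.6642 0.0149 0.0936] [-179.8    0.    89.9] [ 1. 20. 13. 83. -0.  1.] [-0.4  0.9 -0.7] 0.042
```

View pics/a4.png

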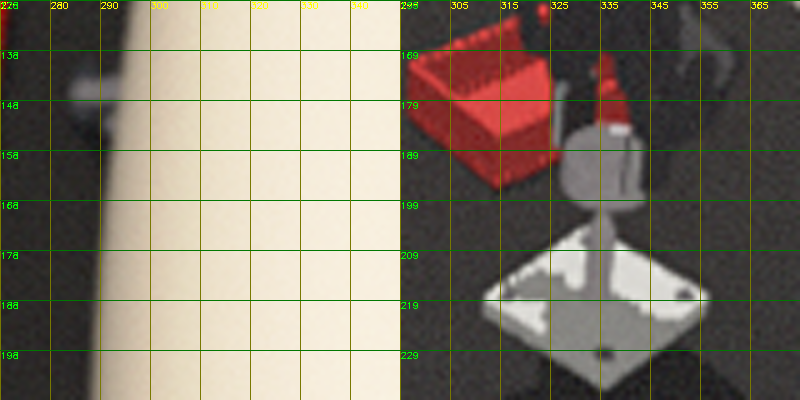

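```bash
cat > ov.py <<'E'
from fit import *
import sys
# usage: name  x y z hh  then obj:x:y:z ...
def main(n,pt,hh,objs):
    C=bot.camera("side");o=bot.get_obs();print(round(o["time"],2),o["ee_pos"].round(4),o["wrist_force"].round(1),round(o["opening"],4))
    im=cv2.resize(C["pixels"][:,:,::-1],None,fx=8,fy=8,interpolation=cv2.INTER_CUBIC)
    raw=im.copy()
    for i,(k,p,z) in enumerate(objs):
        for r,h in D[k]:
            q=((proj(C,circ(p,r,h+z))+.5)*8).astype(int);cv2.polylines(im,[q],True,[(0,0,255),(0,255,0),(255,0,255)][i%3],1)
        if k in("sq","rd"):
            for zz in(.012,D[k][2][1]-.01): cv2.polylines(im,[((proj(C,circ(p,.007,zz))+.5)*8).astype(int)],True,(0,0,255),1)
    u=(proj(C,pt)[0]*8).astype(int);h=hh*8
    a=lambda m:cv2.resize(m[max(0,u[1]-h):u[1]+h,max(0,u[0]-h):u[0]+h],(400,400))
    save(n,np.hstack([a(raw),a(im)]))
a=sys.argv
objs=[(s.split(":")[0],[float(t) for t in s.split(":")[1:3]],float(s.split(":")[3])) for s in a[6:]]
main(a[1],[float(t) for t in a[2:5]],int(a[5]),objs)
E
python3 ov.py a5 .665 .017 .06 35 sq:.6642:.0177:0 sleeve:.6642:.0149:.0856
```

```text
5.38 [0.6634 0.0173 0.0954] [-0.1 -0.8 -0.9] 0.0415
```

View pics/a5.png

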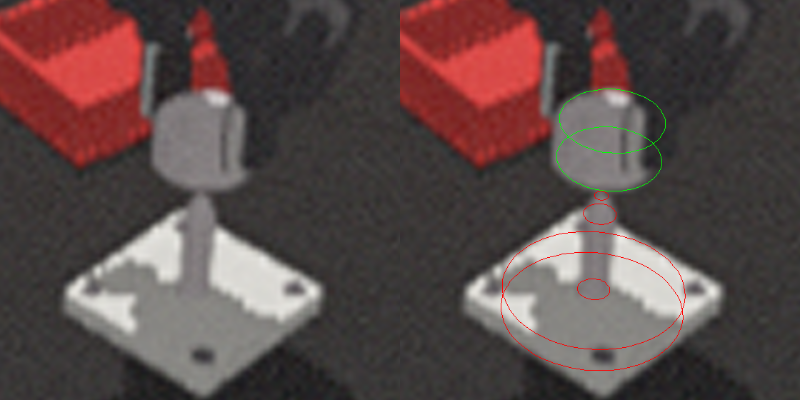

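>>> send_rows(targets=[[1, 1, 0, -10, 0], [1, 1, 0, -25, 0], [1, 1, 0, -40, 0], [1, 1, 0, -50, 0], [1, 1, 0, -60, 0], [1, 1, 0, -68, 0], [1, 1, 0, -73, 0], [1, 1, 0, -73, 0]])

```text
time: 6.38
ee_pos: [0.665, 0.0173, 0.023]
tcp_rot: [-180.0, 0.0, 90.0]
wrist_force: [0.4, -0.2, -1.7]
opening: 0.0421
```

```bash
python3 ov.py a6 .665 .017 .03 35 sq:.6645:.0170:0 sleeve:.6645:.017:.012
```

```text
6.42 [0.6653 0.0173 0.0234] [ 0.5 -0.1 -0.9] 0.042
```

View pics/a6.png

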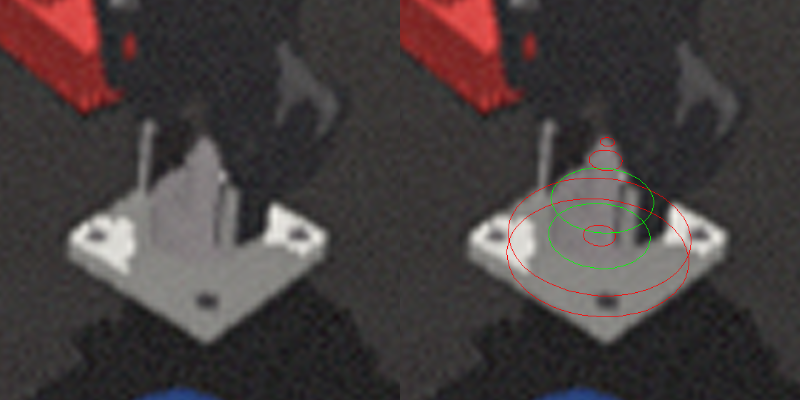

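>>> send_rows(targets=[[1, 0, 0, -2, 0], [1, 0, 0, -3, 0], [1, 0, 0, -4, 0], [0.3, 0, 0, -4, 0], [0, 0, 0, -3, 0], [0, 0, 0, 0, 0], [0, 0, 0, 10, 0], [0, 0, 0, 40, 0], [0, 0, 0, 80, 0], [0, 0, 0, 130, 0]])

```text
time: 7.68
ee_pos: [0.6647, 0.0174, 0.1546]
tcp_rot: [-180.0, 0.0, 90.0]
wrist_force: [1.2, 0.3, -0.2]
opening: 0.0853
```

>>> send_rows(targets=[[0, -20, 50, 0, 0], [0, -40, 100, 0, 0], [0, -60, 150, 0, 0], [0, -75, 200, 0, 0], [0, -90, 237, 0, 0], [0, -90, 237, 0, 0]])

```text
time: 8.43
ee_pos: [0.5742, 0.2568, 0.1541]
tcp_rot: [180.0, -0.0, 90.2]
wrist_force: [0.5, 0.1, -0.4]
opening: 0.0858
```

```bash
python3 look.py a7 .665 .017 .03 25;python3 ov.py a8 .665 .017 .03 25 sq:.6645:.0170:0 sleeve:.6645:.017:.012
```

```text
8.43 [0.5742 0.2568 0.1541] [180.   -0.   90.2] [24. 15. 13. 88.  0. 24.] [ 0.5  0.1 -0.4] 0.0858
8.57 [0.5755 0.2538 0.1538] [ 0.7 -0.2 -0.1] 0.0855
```

View pics/a7.png

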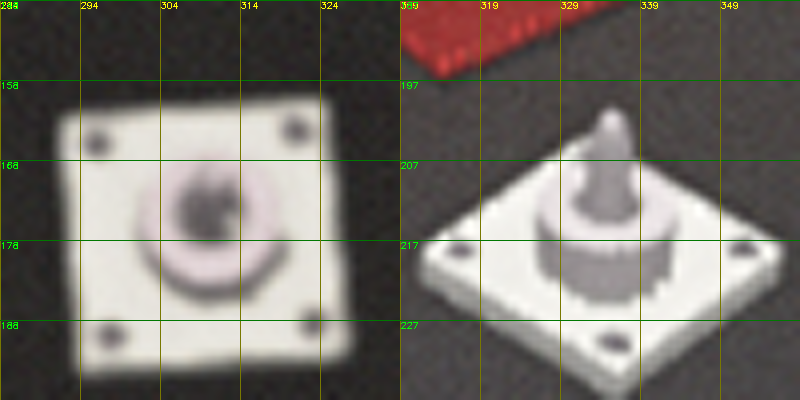

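View pics/a8.png

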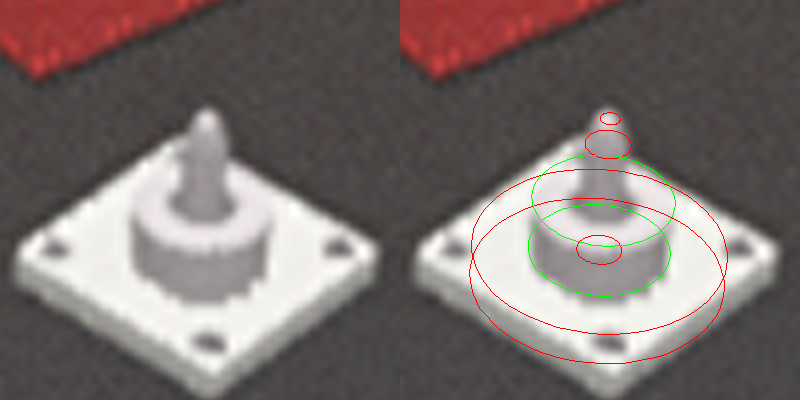

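>>> send_rows(targets=[[0, 0, -1, -40, 0], [0, 0, -1, -80, 0], [0, 0, -1, -115, 0], [0, 0, -1, -132, 0], [0, 0, -1, -140, 0], [0.5, 0, -1, -140, 0], [1, 0, -1, -140, 0], [1, 0, -1, -140, 0], [1, 0, -1, -140, 0], [1, 0, -1, -140, 0]], squeeze=60)

```text
time: 9.82
ee_pos: [0.5759, 0.2538, 0.0152]
tcp_rot: [179.9, -0.1, 90.0]
wrist_force: [-1.2, -0.7, 6.4]
opening: 0.0366
```

```bash
python3 ov.py b1 .575 .253 .03 35 large:.5753:.2533:0
```

```text
9.88 [0.5759 0.2539 0.0152] [-1.2 -0.5  6.2] 0.0366
```

View pics/b1.png

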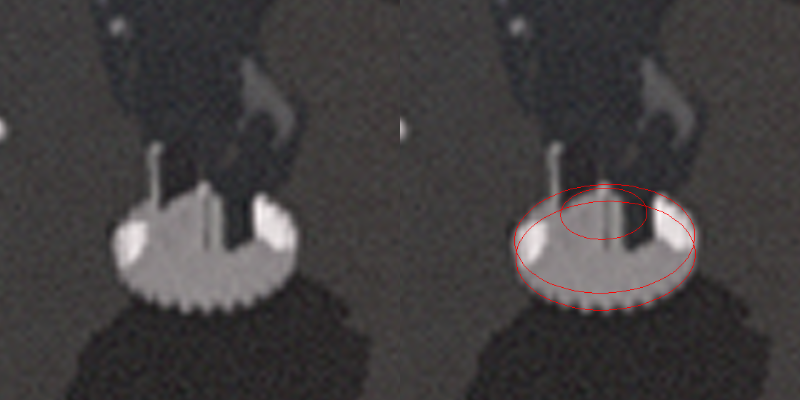

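>>> send_rows(targets=[[1, 0, 0, 3, 0], [1, 0, 0, 15, 0], [1, 0, 0, 45, 0], [1, 0, 0, 75, 0], [1, 10, -25, 100, 0], [1, 25, -65, 100, 0], [1, 40, -105, 100, 0], [1, 55, -145, 100, 0], [1, 70, -185, 100, 0], [1, 82, -215, 95, 0]])

```text
time: 11.12
ee_pos: [0.6578, 0.0366, 0.1092]
tcp_rot: [179.9, 0.0, 90.0]
wrist_force: [-0.7, 0.5, -3.5]
opening: 0.0367
```

>>> send_rows(targets=[[1, 4, -12, -5, 0], [1, 7.5, -21, -8, 0], [1, 7.5, -21, -10, 0], [1, 7.5, -21, -10, 0], [1, 7.5, -21, -10, 0]])

```text
time: 11.75
ee_pos: [0.6646, 0.0181, 0.0986]
tcp_rot: [180.0, -0.0, 90.1]
wrist_force: [0.4, -0.5, -3.4]
opening: 0.0366
```

```bash
python3 ov.py b2 .665 .017 .06 35 sq:.6645:.0170:0 large:.6645:.017:.083
```

```text
11.8 [0.6646 0.018  0.0986] [ 0.3 -0.3 -3.3] 0.0364
```

View pics/b2.png

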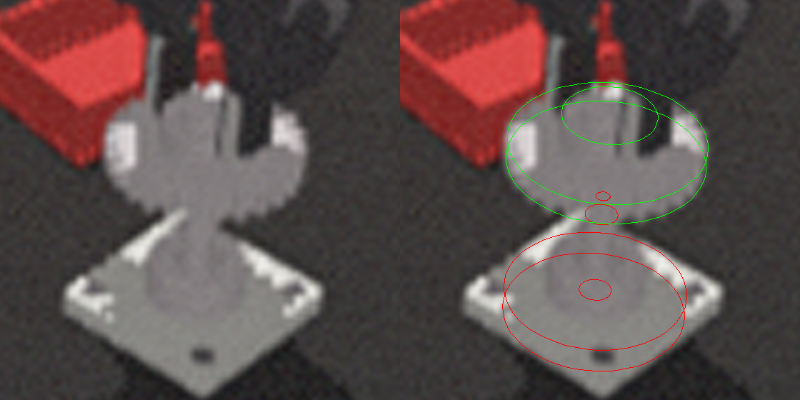

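>>> send_rows(targets=[[1, 0.5, -0.5, -8, 0], [1, 0.5, -0.5, -16, 0], [1, 0.5, -0.5, -24, 0], [1, 0.5, -0.5, -32, 0], [1, 0.5, -0.5, -40, 0], [1, 0.5, -0.5, -46, 0], [1, 0.5, -0.5, -48, 0], [1, 0.5, -0.5, -48, 0]])

```text
time: 12.8
ee_pos: [0.6651, 0.0168, 0.0503]
tcp_rot: [-180.0, 0.0, 90.0]
wrist_force: [0.2, 0.9, -3.5]
opening: 0.0366
```

```bash
python3 ov.py b3 .665 .017 .04 35 sq:.6645:.0170:0 large:.6645:.017:.034
```

```text
12.85 [0.6653 0.0168 0.0505] [-1.3 -0.  -3.2] 0.0368
```

View pics/b3.png

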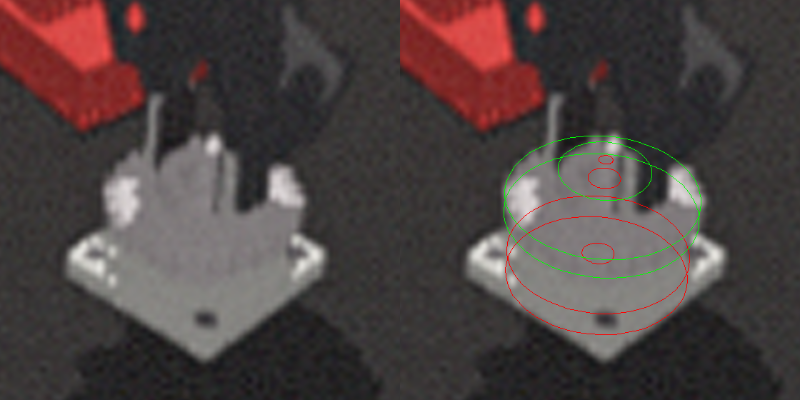

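>>> send_rows(targets=[[1, 0, 0, -2, 0], [1, 0, 0, -3, 0], [1, 0, 0, -4, 0], [0.3, 0, 0, -4, 0], [0, 0, 0, -2, 0], [0, 0, 0, 2, 0], [0, 0, 0, 10, 0], [0, 0, 0, 40, 0], [0, 0, 0, 70, 0], [0, 0, 0, 100, 0]])

```text
time: 14.1
ee_pos: [0.6652, 0.0168, 0.1519]
tcp_rot: [180.0, -0.0, 90.0]
wrist_force: [0.6, 0.3, -0.2]
opening: 0.0853
```

>>> send_rows(targets=[[0, -40, -20, 0, 0], [0, -80, -45, 0, 0], [0, -120, -70, 0, 0], [0, -160, -95, 0, 0], [0, -189, -108, 0, 0], [0, -189, -108, -20, 0], [0, -189, -108, -40, 0], [0, -189, -108, -40, 0]])

```text
time: 15.1
ee_pos: [0.4754, -0.0911, 0.1098]
tcp_rot: [-179.9, -0.0, 90.0]
wrist_force: [1.1, 0.2, 0.2]
opening: 0.0852
```

```bash
python3 look.py b4 .665 .017 .03 25;python3 ov.py b5 .476 -.0915 .03 40 cap:.476:-.0915:0
```

```text
15.1 [ 0.4754 -0.0911  0.1098] [-179.9   -0.    90. ] [-11.  -5. -13.  82.   0. -11.] [1.1 0.2 0.2] 0.0852
15.25 [ 0.4766 -0.0912  0.1114] [-0.3  0.3  0.1] 0.0856
```

View pics/b4.png

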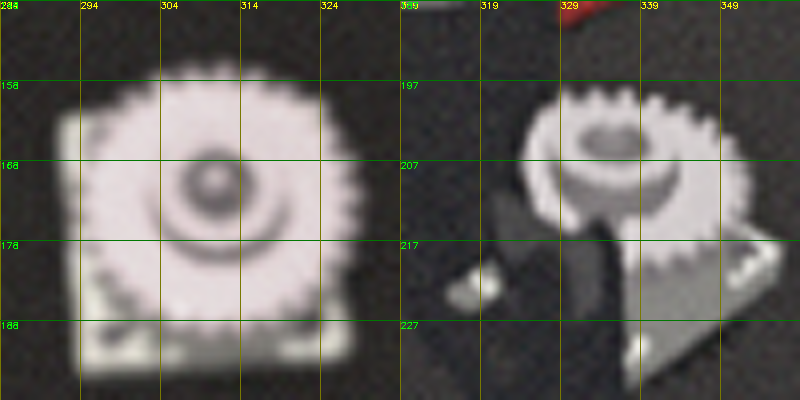

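View pics/b5.png

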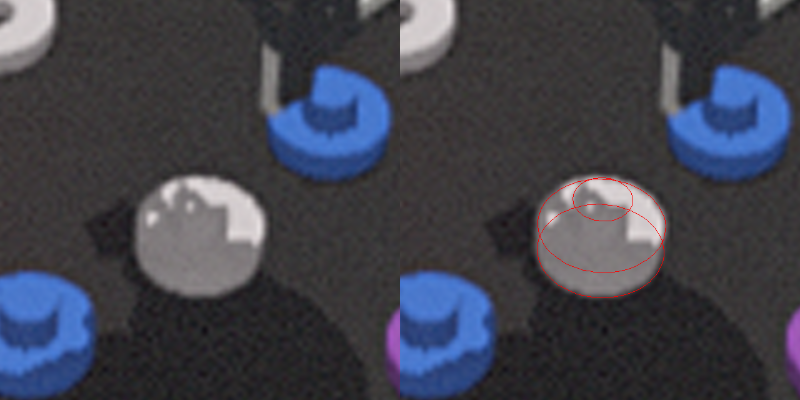

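>>> send_rows(targets=[[0, 0, 0, -30, 0], [0, 0, 0, -60, 0], [0, 0, 0, -80, 0], [0, 0, 0, -91, 0], [0.5, 0, 0, -91, 0], [1, 0, 0, -91, 0], [1, 0, 0, -91, 0], [1, 0, 0, -91, 0], [1, 0, 0, -91, 0], [1, 0, 0, -91, 0]], squeeze=50)

```text
time: 16.5
ee_pos: [0.4768, -0.0913, 0.0204]
tcp_rot: [179.9, 0.0, 90.0]
wrist_force: [-1.4, 1.2, 5.9]
opening: 0.0232
```

```bash
python3 ov.py c1 .476 -.0915 .03 40 cap:.476:-.0915:0
```

```text
16.55 [ 0.4768 -0.0913  0.0204] [-1.   1.   4.7] 0.0235
```

View pics/c1.png

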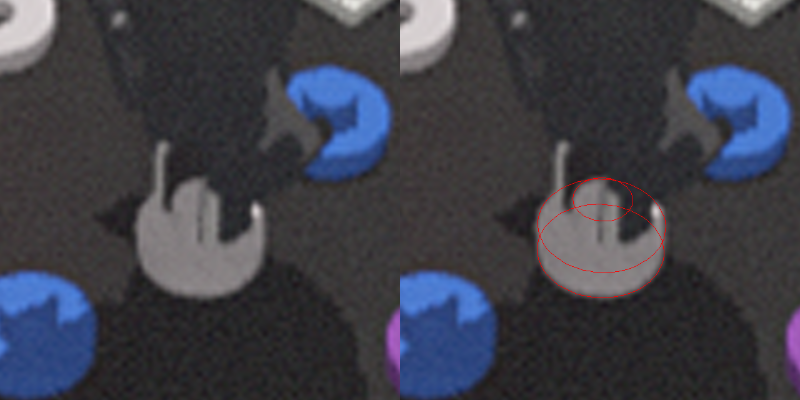

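>>> send_rows(targets=[[1, 0, 0, 3, 0], [1, 0, 0, 15, 0], [1, 0, 0, 45, 0], [1, 0, 0, 75, 0], [1, 15, 8, 100, 0], [1, 50, 28, 100, 0], [1, 90, 51, 100, 0], [1, 130, 75, 100, 0], [1, 165, 95, 95, 0], [1, 180, 103, 90, 0]])

```text
time: 17.8
ee_pos: [0.6575, 0.0132, 0.109]
tcp_rot: [-180.0, -0.0, 90.1]
wrist_force: [-0.9, -0.0, -1.9]
opening: 0.0238
```

>>> send_rows(targets=[[1, 5, 3, -5, 0], [1, 8.5, 5, -8, 0], [1, 8.5, 5, -8, 0], [1, 8.5, 5, -8, 0], [1, 8.5, 5, -8, 0]])

```text
time: 18.42
ee_pos: [0.6645, 0.0166, 0.1018]
tcp_rot: [180.0, 0.0, 90.0]
wrist_force: [0.3, 0.5, -1.9]
opening: 0.0234
```

```bash
python3 ov.py c2 .665 .017 .06 35 sq:.6645:.0170:0 large:.6645:.017:.032 cap:.6645:.017:.0805
```

```text
18.48 [0.6646 0.0166 0.1017] [ 0.5 -0.1 -2.6] 0.0237
```

View pics/c2.png

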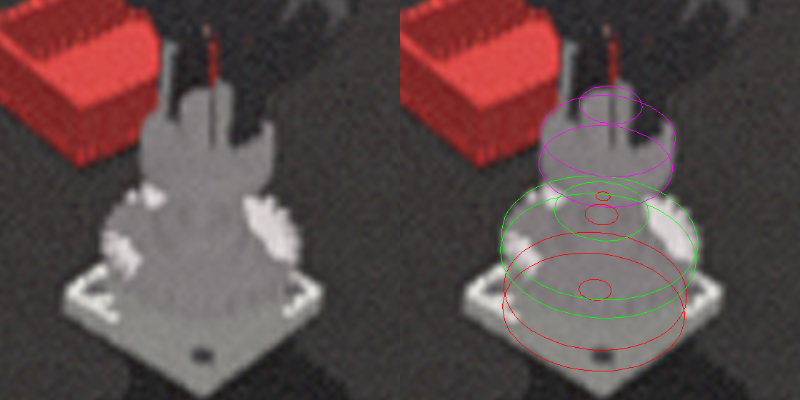

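>>> send_rows(targets=[[1, 0.5, 0, -6, 0], [1, 0.5, 0, -12, 0], [1, 0.5, 0, -18, 0], [1, 0.5, 0, -22, 0], [1, 0.5, 0, -24, 0], [1, 0.5, 0, -24, 0]])

```text
time: 19.23
ee_pos: [0.6651, 0.0169, 0.0772]
tcp_rot: [-180.0, 0.0, 90.0]
wrist_force: [-0.7, -0.2, -2.4]
opening: 0.0236
```

```bash
python3 ov.py c3 .665 .017 .06 35 sq:.6645:.0170:0 large:.6645:.017:.032 cap:.6645:.017:.057
```

```text
19.27 [0.6652 0.0168 0.0774] [ 0.3 -0.1 -2. ] 0.0234
```

View pics/c3.png

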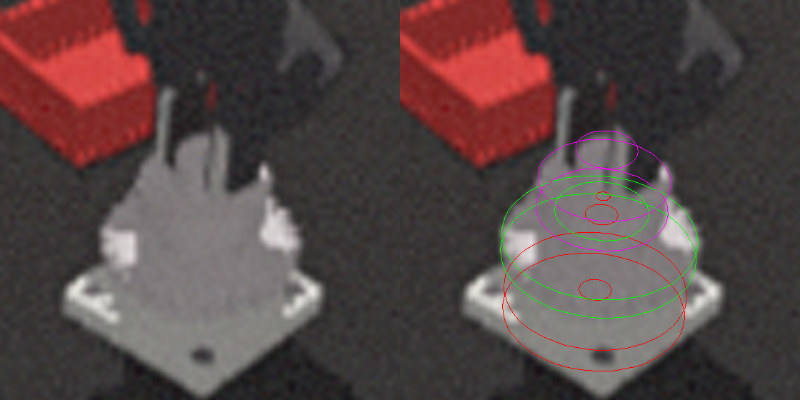

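>>> send_rows(targets=[[1, 0, 0, -1, 0], [1, 0, 0, -2, 0], [1, 0, 0, -2, 0], [0.3, 0, 0, -1, 0], [0, 0, 0, 0, 0], [0, 0, 0, 5, 0], [0, 0, 0, 15, 0], [0, 0, 0, 40, 0], [0, 0, 0, 60, 0], [0, 0, 0, 80, 0]])

```text
time: 20.52
ee_pos: [0.6653, 0.0168, 0.1589]
tcp_rot: [179.9, 0.0, 90.0]
wrist_force: [0.1, 0.2, 0.3]
opening: 0.0856
```

>>> send_rows(targets=[[0, -35, 15, 0, 0], [0, -70, 30, 0, 0], [0, -105, 45, 0, 0], [0, -140, 55, -15, 0], [0, -173, 63, -35, 0], [0, -173, 63, -55, 0], [0, -173, 63, -55, 0], [0, -173, 63, -55, 0]])

```text
time: 21.52
ee_pos: [0.4928, 0.0798, 0.1035]
tcp_rot: [179.9, -0.0, 90.0]
wrist_force: [-0.3, -0.2, -0.3]
opening: 0.0853
```

```bash
python3 look.py c4 .665 .017 .05 30;python3 ov.py c5 .4918 .0793 .03 40 collar:.4918:.0793:0
```

```text
21.52 [0.4928 0.0798 0.1035] [179.9  -0.   90. ] [  9.  -3. -12.  81.  -0.   9.] [-0.3 -0.2 -0.3] 0.0853
21.68 [0.4929 0.0798 0.1032] [-0.6 -0.8  1.2] 0.0855
```

View pics/c4.png

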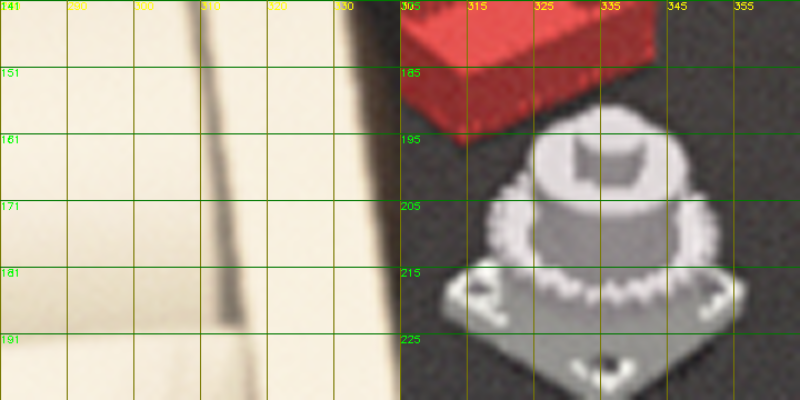

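View pics/c5.png

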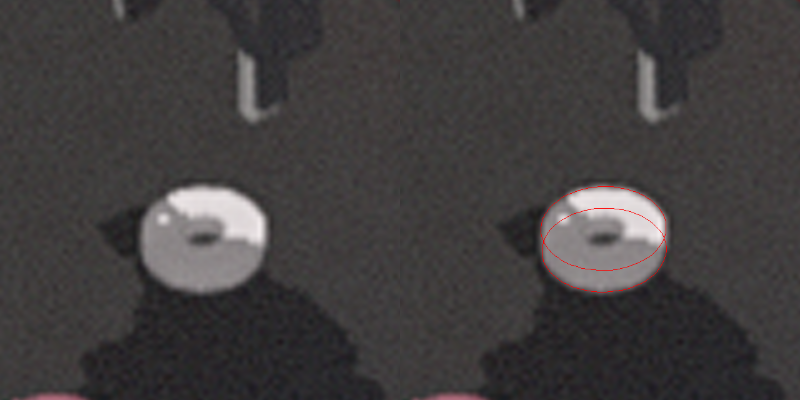

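>>> send_rows(targets=[[0, 0, 0, -30, 0], [0, 0, 0, -60, 0], [0, 0, 0, -85, 0], [0, 0, 0, -98, 0], [0.3, 0, 0, -98, 0], [0.8, 0, 0, -98, 0], [1, 0, 0, -98, 0], [1, 0, 0, -98, 0], [1, 0, 0, -98, 0], [1, 0, 0, -98, 0]])

```text
time: 22.92
ee_pos: [0.493, 0.08, 0.006]
tcp_rot: [179.9, -0.0, 90.0]
wrist_force: [-2.4, -1.1, 6.0]
opening: 0.0564
```

```bash
python3 ov.py d1 .4918 .0793 .03 40 collar:.4918:.0793:0
```

```text
22.98 [0.493 0.08  0.006] [-1.8 -0.2  7.2] 0.0564
```

View pics/d1.png

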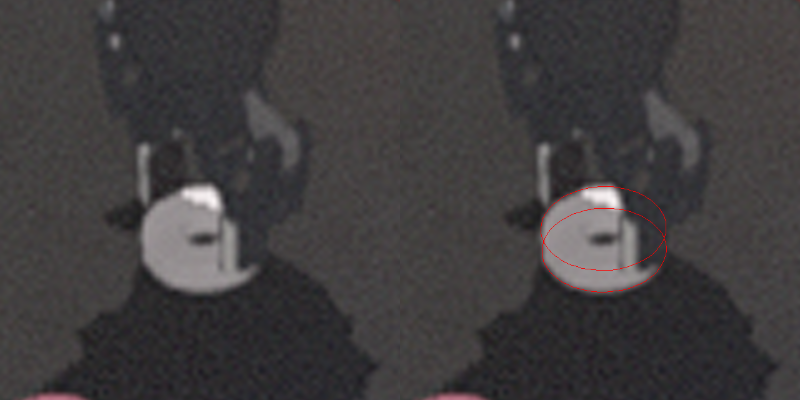

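>>> send_rows(targets=[[1, 0, 0, 3, 0], [1, 0, 0, 15, 0], [1, 0, 0, 45, 0], [1, 0, 0, 75, 0], [1, -5, -20, 96, 0], [1, -18, -60, 96, 0], [1, -31, -100, 96, 0], [1, -43, -140, 96, 0], [1, -56, -180, 96, 0], [1, -68, -220, 96, 0]])

```text
time: 24.22
ee_pos: [0.4238, -0.1414, 0.1013]
tcp_rot: [179.9, 0.0, 90.0]
wrist_force: [1.0, -0.3, -2.2]
opening: 0.0561
```

>>> send_rows(targets=[[1, -12, -40, 0, 0], [1, -24, -80, -5, 0], [1, -34, -110, -10, 0], [1, -39, -123, -13, 0], [1, -39, -123, -15, 0], [1, -39, -123, -15, 0], [1, -39, -123, -15, 0]])

```text
time: 25.1
ee_pos: [0.3856, -0.2624, 0.0855]
tcp_rot: [180.0, -0.0, 90.1]
wrist_force: [-0.4, 0.6, -1.4]
opening: 0.0561
```

```bash
python3 look.py d2 .385 -.264 .05 30;python3 ov.py d3 .385 -.264 .05 40 rd:.385:-.264:0 collar:.385:-.264:.08
```

```text
25.1 [ 0.3856 -0.2624  0.0855] [180.   -0.   90.1] [-34.  -7. -18.  79.   0. -34.] [-0.4  0.6 -1.4] 0.0561
25.25 [ 0.3855 -0.2627  0.0855] [ 0.   0.3 -2.1] 0.056
```

View pics/d3.png

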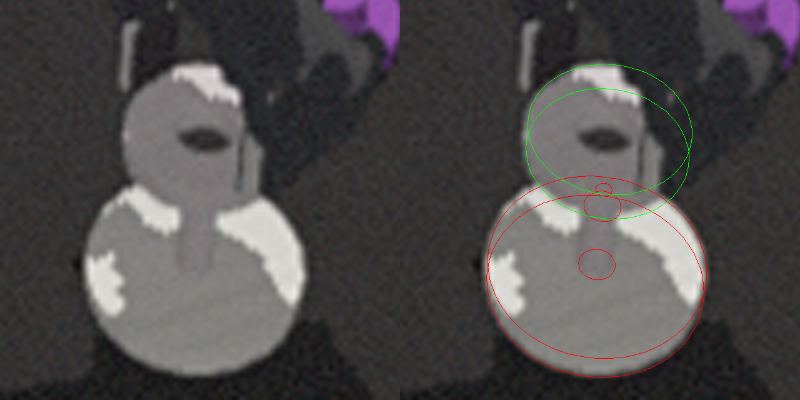

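View pics/d2.png

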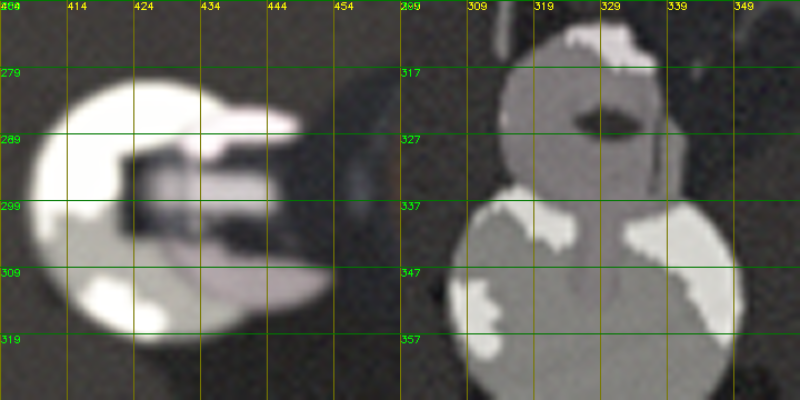

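>>> send_rows(targets=[[1, 0.5, -1, 0, 0], [1, 0.5, -1, -10, 0], [1, 0.5, -1, -20, 0], [1, 0.5, -1, -30, 0], [1, 0.5, -1, -40, 0], [1, 0.5, -1, -50, 0], [1, 0.5, -1, -60, 0], [1, 0.5, -1, -64, 0], [1, 0.5, -1, -64, 0]])

```text
time: 26.38
ee_pos: [0.3856, -0.2641, 0.0211]
tcp_rot: [-180.0, -0.0, 90.0]
wrist_force: [-0.1, 0.1, -1.9]
opening: 0.0559
```

```bash
python3 ov.py d4 .385 -.264 .05 40 rd:.385:-.264:0 collar:.385:-.264:.015
```

```text
26.43 [ 0.3857 -0.2642  0.0214] [-0.4 -0.2 -1.7] 0.0558
```

View pics/d4.png

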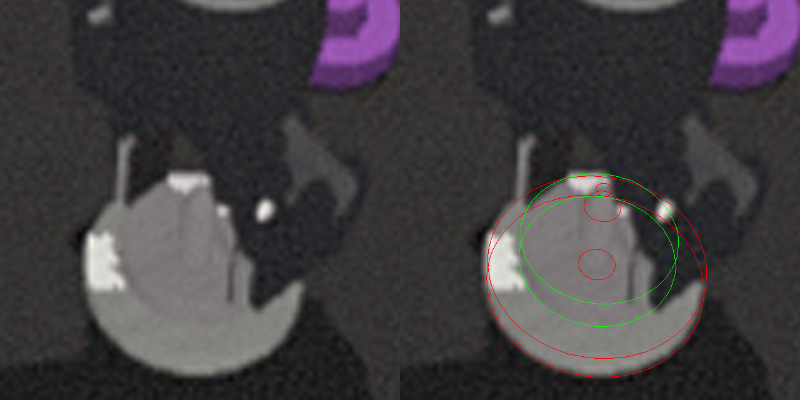

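>>> send_rows(targets=[[1, 0, 0, -2, 0], [1, 0, 0, -3, 0], [1, 0, 0, -4, 0], [0.3, 0, 0, -4, 0], [0, 0, 0, -3, 0], [0, 0, 0, 0, 0], [0, 0, 0, 10, 0], [0, 0, 0, 40, 0], [0, 0, 0, 70, 0], [0, 0, 0, 100, 0]])

```text
time: 27.68
ee_pos: [0.3857, -0.2642, 0.123]
tcp_rot: [180.0, 0.0, 90.0]
wrist_force: [-1.0, 0.1, -0.2]
opening: 0.0853
```

>>> send_rows(targets=[[0, 30, 3, 0, 0], [0, 70, 7, 0, 0], [0, 110, 11, 0, 0], [0, 150, 15, 0, 0], [0, 190, 18, 0, 0], [0, 215, 20, -10, 0], [0, 229, 21, -20, 0], [0, 229, 21, -20, 0], [0, 229, 21, -20, 0]])

```text
time: 28.8
ee_pos: [0.614, -0.2434, 0.1018]
tcp_rot: [-180.0, 0.0, 90.0]
wrist_force: [-0.0, -0.6, 0.6]
opening: 0.0856
```

```bash
python3 look.py d5 .385 -.264 .03 30;python3 ov.py d6 .615 -.243 .03 35 small:.615:-.243:0
```

```text
28.8 [ 0.614  -0.2434  0.1018] [-180.    0.   90.] [-22.  20.  13.  83.  -0. -22.] [-0.  -0.6  0.6] 0.0856
28.95 [ 0.6142 -0.2435  0.1022] [-0.6  0.2  0. ] 0.085
```

View pics/d5.png

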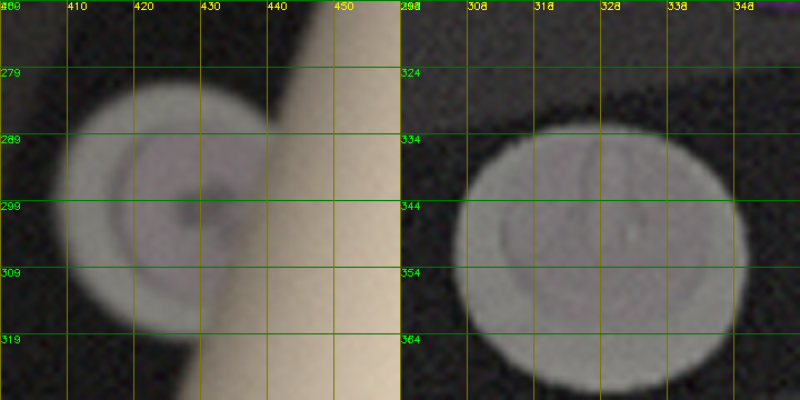

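View pics/d6.png

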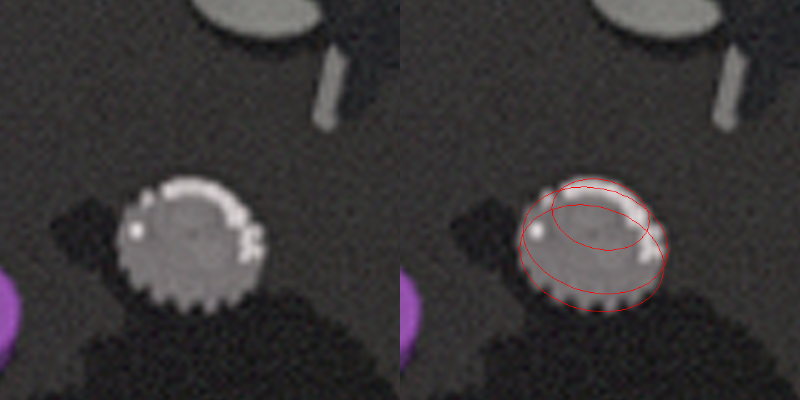

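>>> send_rows(targets=[[0, 0, 0, -30, 0], [0, 0, 0, -60, 0], [0, 0, 0, -80, 0], [0, 0, 0, -88, 0], [0.4, 0, 0, -88, 0], [1, 0, 0, -88, 0], [1, 0, 0, -88, 0], [1, 0, 0, -88, 0], [1, 0, 0, -88, 0], [1, 0, 0, -88, 0]])

```text
time: 30.2
ee_pos: [0.6154, -0.2434, 0.0149]
tcp_rot: [179.9, 0.0, 90.0]
wrist_force: [-1.4, 0.5, 5.7]
opening: 0.0329
```

```bash
python3 ov.py e1 .615 -.243 .03 35 small:.615:-.243:0
```

```text
30.25 [ 0.6154 -0.2434  0.0149] [-0.4 -0.3  5. ] 0.0324
```

View pics/e1.png

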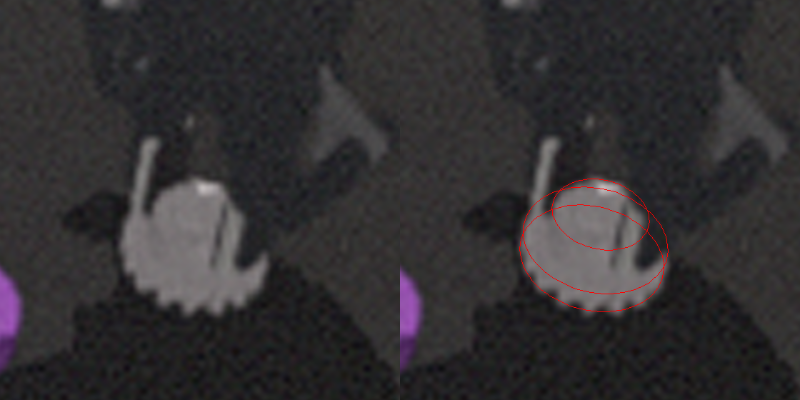

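>>> send_rows(targets=[[1, 0, 0, 3, 0], [1, 0, 0, 15, 0], [1, 0, 0, 45, 0], [1, 0, 0, 75, 0], [1, -15, -1, 90, 0], [1, -50, -5, 90, 0], [1, -90, -8, 90, 0], [1, -130, -12, 90, 0], [1, -170, -16, 90, 0], [1, -205, -19, 85, 0]])

```text
time: 31.5
ee_pos: [0.4074, -0.262, 0.0982]
tcp_rot: [-180.0, 0.0, 90.0]
wrist_force: [-0.4, -0.6, -1.1]
opening: 0.0329
```

>>> send_rows(targets=[[1, -15, -1.5, -5, 0], [1, -24.5, -2, -8, 0], [1, -24.5, -2, -8, 0], [1, -24.5, -2, -8, 0], [1, -24.5, -2, -8, 0]])

```text
time: 32.12
ee_pos: [0.3858, -0.2641, 0.0903]
tcp_rot: [180.0, -0.0, 90.1]
wrist_force: [0.3, -0.2, -1.0]
opening: 0.0327
```

```bash
python3 ov.py e2 .385 -.264 .05 40 rd:.385:-.264:0 small:.385:-.264:.076 collar:.385:-.264:.012
```

```text
32.17 [ 0.3857 -0.2641  0.0902] [-0.1  0.3 -2.4] 0.0328
```

View pics/e2.png

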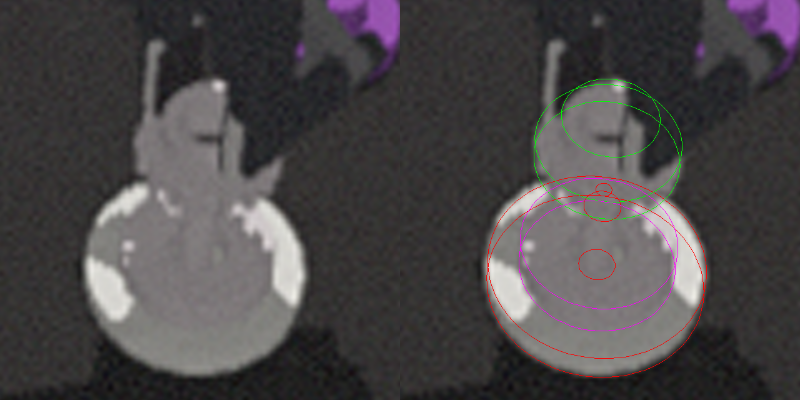

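Aligned; cmd z is .090, seated TCP ≈ .041.

>>> send_rows(targets=[[1, 0, 0, -8, 0], [1, 0, 0, -16, 0], [1, 0, 0, -24, 0], [1, 0, 0, -32, 0], [1, 0, 0, -40, 0], [1, 0, 0, -45, 0], [1, 0, 0, -46, 0], [1, 0, 0, -46, 0]])

```text
time: 33.17
ee_pos: [0.3853, -0.2642, 0.0444]
tcp_rot: [180.0, 0.0, 90.0]
wrist_force: [0.6, -0.7, -1.7]
opening: 0.0331
```

```bash
python3 ov.py e3 .385 -.264 .05 40 rd:.385:-.264:0 small:.385:-.264:.029 collar:.385:-.264:.012
```

```text
33.23 [ 0.3853 -0.2643  0.0446] [-0.9 -1.2 -2. ] 0.0329
```

View pics/e3.png

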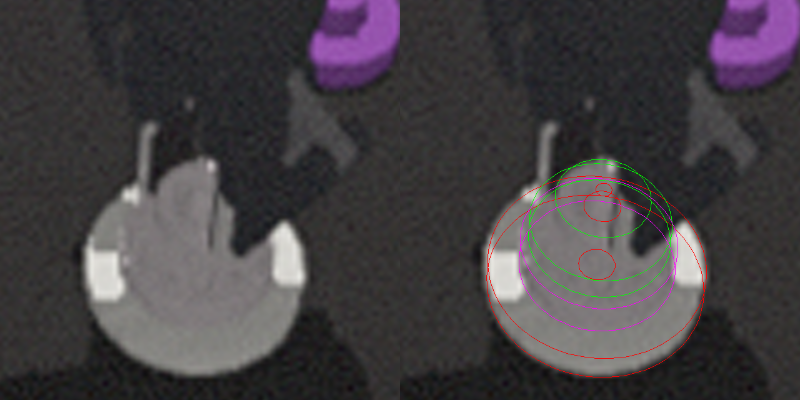

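>>> send_rows(targets=[[1, 0, 0, -2, 0], [1, 0, 0, -3, 0], [1, 0, 0, -4, 0], [0.3, 0, 0, -4, 0], [0, 0, 0, -2, 0], [0, 0, 0, 2, 0], [0, 0, 0, 15, 0], [0, 0, 0, 45, 0], [0, 0, 0, 90, 0], [0, 0, 0, 140, 0]])

```text
time: 34.48
ee_pos: [0.3849, -0.264, 0.1863]
tcp_rot: [180.0, 0.0, 90.0]
wrist_force: [0.5, 0.3, -0.4]
opening: 0.0852
```

>>> send_rows(targets=[[0, -5, 40, 20, 0], [0, -10, 90, 40, 0], [0, -15, 150, 40, 0], [0, -25, 210, 40, 0], [0, -35, 270, 40, 0], [0, -45, 330, 40, 0], [0, -55, 390, 40, 0], [0, -65, 450, 40, 0], [0, -80, 510, 40, 0], [0, -100, 560, 40, 0]])

```text
time: 35.72
ee_pos: [0.2842, 0.298, 0.2252]
tcp_rot: [179.9, -0.0, 90.1]
wrist_force: [1.5, 0.1, 0.3]
opening: 0.0851
```

>>> send_rows(targets=[[0, -20, 60, 0, 0], [0, -40, 120, 0, 0], [0, -50, 150, 0, 0], [0, -50, 150, 0, 0], [0, -50, 150, 0, 0]])

```text
time: 36.35
ee_pos: [0.2352, 0.4455, 0.2248]
tcp_rot: [180.0, 0.0, 90.0]
wrist_force: [-0.1, -0.8, 0.8]
opening: 0.0854
```

```bash
python3 look.py f1 .665 .017 .04 25;python3 look.py f2 .385 -.264 .03 25
python3 - <<'E'
from h import *
save("f3",np.hstack([cv2.resize(bot.camera(c)["pixels"][:,:,::-1],(400,300)) for c in("top","side")]))
E
```

```text
36.35 [0.2352 0.4455 0.2248] [180.   0.  90.] [62. -2.  3. 94. -0. 62.] [-0.1 -0.8  0.8] 0.0854
36.45 [0.2356 0.4451 0.2249] [180.  -0.  90.] [62. -2.  3. 94. -0. 62.] [-0.1 -0.7  0.8] 0.0858
```

View pics/f1.png

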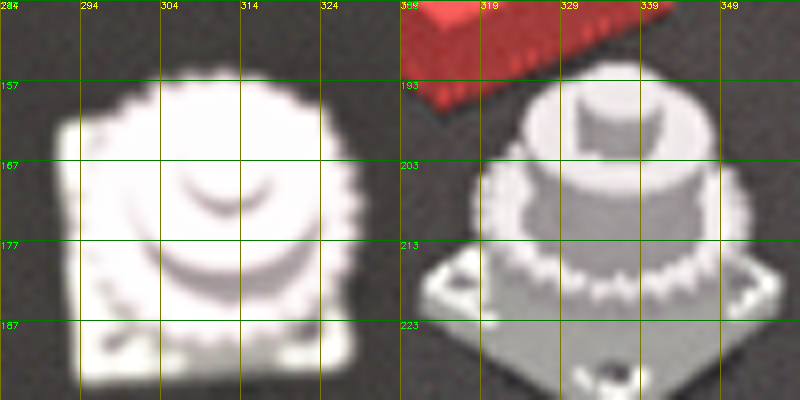

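View pics/f2.png

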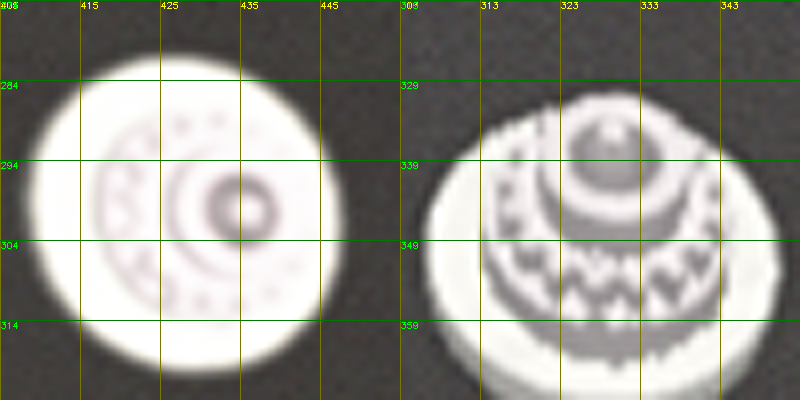

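View pics/f3.png

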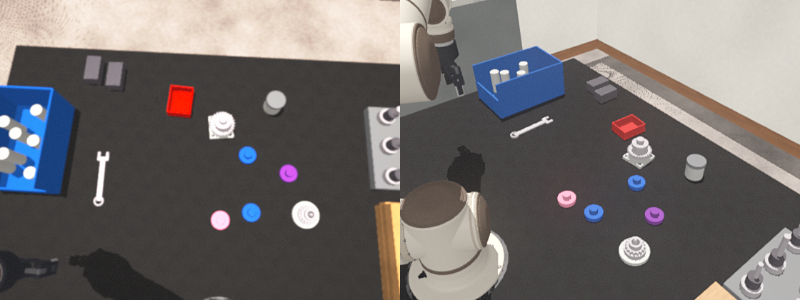

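```bash
python3 ov.py g1 .665 .017 .04 25 large:.6650:.0168:.032 cap:.6650:.0168:.056; python3 ov.py g2 .385 -.264 .03 25 small:.3853:-.264:.026 collar:.3855:-.264:.012;python3 -c "
import cv2,numpy as np
cv2.imwrite('pics/g.png',np.vstack([cv2.imread('pics/g1.png')[:,400:].copy() if 0 else cv2.resize(cv2.imread('pics/g%d.png'%i),(600,300)) for i in(1,2)]))"
```

```text
36.7 [0.2355 0.4454 0.2246] [-0.7  0.3  0.4] 0.0853
36.75 [0.2354 0.4455 0.2245] [-0.5  0.6  0.3] 0.0854
```

View pics/g.png

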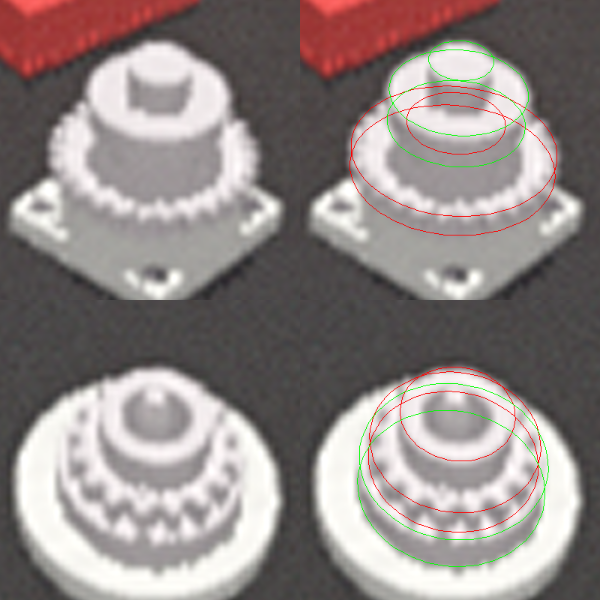

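The outlines drawn at the required heights match both stacks to about 1 px, which is about 2 mm, and both stacks look level.

```bash
python3 -c "
from workcell import bot
print(bot.job_done())"
```

```text
the job is handed in; nothing more can be done
None
```

I loaded both posts and handed the job in at about 37 s on the robot's clock, under the 136 s limit. The square foot has the sleeve, large gear and knobbed cap. The round foot has the collar and small gear, and both gears have their hubs up.

**Position and height:** In the last side pictures, model outlines drawn at the required heights matched the large gear, cap, collar and small gear to about 1 px (about 2 mm). The sleeve is hidden under the gear now; it looked centred and seated when I placed it. Everything looked level.

**Forces:** The wrist readings I took stayed at about 7 N or less in any axis.

**Left alone:** The tin, tray and wrench look unmoved in the pictures; I did not measure them. The gripper was empty and clear of everything at the end.

**Disagreement:** The two cameras differed by up to 3 mm in y for the parts on the right side. I used the mean, and the parts threaded without trouble.

No check failed. Handing in gave no verdict.

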